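Tip a tray of sugar balls into the packing carton

TASK

Draw the green tray of brown sugar balls out from under the wire rack until it stands wholly clear of it, and let go of it there with all six balls still in it. Then pick the loaded tray up, carry it to the cardboard carton and tip all six balls into the carton, spilling none, and finally stand the empty tray upright on the table, clear of the carton. Leave everything else where it stands.

Things in the scene. Friction and masses are not known exactly. Their poses are not given: they have to be found in the camera images.
- tray: Loose green tray, 0.35 kg, 175 long (x), 140 wide (y), walls 50 high, 4 thick. Origin: underside centre, z up. Rear wall at x +85. The front (-x) is open: the 4 thick floor ramps up from x -30 at 20 degrees to the lip at x -90, so balls roll out once tipped 40 degrees or more, front down. It starts with its front sticking out of the rack towards the robot, its handle under the rack.
- tray_tab (a point): Middle of the yellow pull tab at the tray's front, 113 ahead (-x) of the tray's origin and 13 up: a fin 16 wide (y), from 2 to 24 high, running from the lip (x = -90) to x = -134. Grasp it across its width from above. Axes as the tray's.
- tray_handle (a point): Grip point of the tray's yellow handle bar, 25 behind (+x) the tray's origin and 100 up: a bar 18 wide (y) and 20 tall (90 to 110 up), running along the tray's centre line from x = 0 to x = +85, carried by a post at the rear wall; its front end is free. Grasp it across its width from above. Axes as the tray's.
- tray_lip (a point): Middle of the upper edge of the pouring lip: 90 ahead (-x) of the tray's origin, 26 up. Axes as the tray's.
- rack: Fixed low rack: flat steel wire grid on four thin posts, 180 deep (x) x 300 wide (y), grid underside 150 and top 156 up. Origin: on the table under its centre. Its front (-x, where the tray sticks out) looks towards the robot.
- carton: Fixed open cardboard carton to be filled, 200 x 200 outside, walls 5 thick and 100 high, floor 5 thick; flaps on its +x and -x sides are folded out and down and reach 35 out, below the rim. Origin: underside centre, z up. It stands on the left or on the right of the table.
- crate: Bystander: fixed blue plastic crate full of twine reels, 210 x 210 x 90 high, across the table from the carton. Origin: underside centre.
- spool: Bystander: loose blue twine spool, diameter 70, 80 high, upright on the table. Origin: underside centre.
- tin: Bystander: loose jar, diameter 70, 100 high, upright on the table. Origin: underside centre.
- weight: Bystander: loose brass weight, diameter 42, 48 high, on the table near the robot. Origin: underside centre.
- loaf: Bystander: loose brown loaf 90 x 50 x 45 high, lying on top of the rack. Origin: underside centre.
- ball1: Brown sugar ball, diameter 38, about 37 g, loose in the tray at the start. Origin: its centre.
- ball2: Brown sugar ball, diameter 38, about 37 g, loose in the tray at the start. Origin: its centre.
- ball3: Brown sugar ball, diameter 38, about 37 g, loose in the tray at the start. Origin: its centre.
- ball4: Brown sugar ball, diameter 38, about 37 g, loose in the tray at the start. Origin: its centre.
- ball5: Brown sugar ball, diameter 38, about 37 g, loose in the tray at the start. Origin: its centre.
- ball6: Brown sugar ball, diameter 38, about 37 g, loose in the tray at the start. Origin: its centre.

How it is judged:
By the outcome, as a careful person would: the job done as asked, in the order asked, and still so for the second after the job is handed in, with the robot touching nothing.
It also fails if it takes over 67 s, if anything falls off the work surface, if the arm or the gripper's body presses on something with over 40 N, if the wrist force passes 120 N, or if a joint passes its speed limit or range.

ROBOT

A 6-joint arm with a two-finger parallel gripper is mounted at the origin on the work surface. World frame = base frame: x ahead of the robot, y to its left, z up, the work surface at z = 0. Lengths are in mm, angles in rad, forces in N, time in s.
With the tool pointing down it reaches from about 275 to 850 mm from the base axis. Payload 5.2 kg.
Tool frame: the origin (TCP) lies midway between the tips of the shut fingers; the grasp point (between the pads) lies 19 mm behind it; z points along the fingers, y is the line along which they close (so a half turn about z gives the same grasp; the last joint's range is limited). The gripper opens to 85 mm and grips with 20 to 120 N. Pads are 22 mm wide; open, the fingers measure 114 mm over their backs; the gripper's body (76 mm by 85 mm) begins 54 mm behind the grasp point. The pads swing forward as they close: fully open they stand 13 mm farther back than shut.
Start: joints at [-1.309, 0.259, 1.535, -0, 1.348, -0.203], TCP at [246.555, -491.646, 231.31] pointing down, gripper open.
Joint ranges: [-3.14, 3.14], [-0.91, 2.08], [0.19, 2.58], [-1.22, 4.36], [0.22, 2.71], [-3.12, 3.12]. Speed limits (rad/s): [2.57, 2.57, 3.14, 3.14, 3.14, 3.14].

INTERFACE

Orientations are given as a rotation vector (axis times angle).
In Python, from station import arm, cams gives the robot as it stands.
- The arm moves only by the tool servo_tool, never from a script. Its argument "targets" is one flat list of numbers, 7 for each row, row after row: the shift along the world's x, y, z scaled (see below), then the turn, a rotation vector about the world's x, y, z scaled (see below), then the closure, from -1 (fully open) to 1 (shut). A call has 1 to 12 rows; each row is the pose to reach, as a shift and turn from the pose commanded when the call began, turning the shorter way round; what a row does not reach only later rows make up. The controller multiplies each number of a shift by 100 mm and each number of a turn by 2 pi rad. A row lasts 1/8 s, in which the tool goes at most 62.5 mm and 10.7 degrees, less where a joint would pass 70% of its speed; a pose out of reach is approached as far as the arm can. A call with a number of a shift or a turn outside -1 to 1 is refused whole. A call with a gripper value outside its range is refused whole. The fingers move at their own pace and stop on an object; "grip_force" is the grip in N (left out, the last holds). Time passes only in rows, so rows that repeat a pose let the fingers close. It gives the time, the measured TCP pose, the force, the opening and the grip force at its end, in the units of the state.
- arm.observe(): the state, without advancing time (a new reading comes with each control period).
- cams.get_image(name): name is "side" or "top"; returns a dict with "img" (384x512x3 uint8, red, green, blue), "intrinsics" (3x3 intrinsics, pixels), "k1" (the pictures are not rectified: a ray, as slopes to the right and down, at radius r is drawn at 1 + k1 r^2 times it, then the intrinsics apply), "rvec" (rotation vector, rad) and "tvec" (3), from world to camera coordinates, as OpenCV has them. Camera axes: x right, y down, z forward; pixel columns grow to the right and rows downward; lengths in mm; the calibration is good to about 2 mm. A picture is of the moment at which its call begins. There is no depth.
- arm.close_job(): hands the job in; it is judged then, once.
The state is a dict: "time_s": time; "joint_positions": joint angles; "qd": joint speeds; "effort": joint torques, N m; "tcp_pos": TCP position; "tool_rot": TCP orientation; "contact_force": force on the tool from outside, world axes, zero at the start; "ft_torque": the same for the moment, N m; "grip_width": finger opening in mm; "finger_force": force on a finger pad.
Only numpy, scipy, OpenCV 4.12 (cv2) and the standard library are available. Lean on these libraries where they do the work, as an engineer would, in place of code of your own. Each camera call takes 0.05 s, during which the arm holds its last target. There are 200 camera calls.

## Working session

There is one attempt and no reset: what is moved stays moved. The work goes in short steps, Python scripts to look and compute and a tool call to move; the robot and the scene stay as the last step left them, time stands still between calls to the robot, and variables do not carry over. Pictures are saved under pics/ and viewed, at most 13 in all, crops included, and the job is handed in when it is done.

Besides the shell and the picture viewer there is one more tool, called after ">>>" as name(argument=value, ...), one argument or row to a line, values as JSON. servo_tool: Moves the arm, as the interface text tells. Its arguments: {"type":"object","properties":{"targets":{"type":"array","items":{"type":"number"}},"grip_force":{"type":"number"}},"required":["targets"]}

```bash
mkdir -p pics; ls; python3 - <<'E'
from station import arm,cams
import cv2,numpy as np
for n in("top","side"):
    d=cams.get_image(n); cv2.imwrite(f"pics/{n}0.png",d["img"][:,:,::-1])
    np.savez(f"{n}0.npz",**{k:np.array(v) for k,v in d.items()})
    print(n,d["intrinsics"],d["k1"],d["rvec"],d["tvec"])
s=arm.observe();print(s)
E
```

```text
pics
top [[382.54224366   0.         257.93776026]
 [  0.         382.54224366 191.62781489]
 [  0.           0.           1.        ]] -0.06336477192167278 [ 2.19774693 -2.18807878  0.07419741] [  -5.45898348  593.53578783 1013.7415504 ]
side [[386.81851686   0.         255.57769878]
 [  0.         386.81851686 192.53207778]
 [  0.           0.           1.        ]] -0.11508348553335165 [ 2.83332616  0.11730334 -0.01362531] [-567.85585177  -31.4032915  1040.82619468]
{'time_s': 0.1, 'joint_positions': array([-1.30876579e+00,  2.59253734e-01,  1.53598650e+00,  1.39993376e-05,
        1.34799320e+00, -2.02804572e-01]), 'qd': array([ 0.00013679, -0.0022367 , -0.00359412,  0.00059702,  0.00168022,
        0.00017311]), 'effort': array([ 2.14452062e-03, -4.46969962e+01, -2.91246307e+01, -2.50682097e-04,
        6.39087637e-03,  2.43217755e-05]), 'tcp_pos': array([ 246.44863732, -491.16114598,  230.56148218]), 'tool_rot': array([-3.05552754e+00, -7.23222786e-01,  5.48493738e-05]), 'contact_force': array([ 0.28985273, -1.00970952,  0.38530712]), 'ft_torque': array([-0.00718219,  0.01554634,  0.04352225]), 'finger_force': 0.0, 'grip_width': 85.35542620228789}
```

View pics/top0.png

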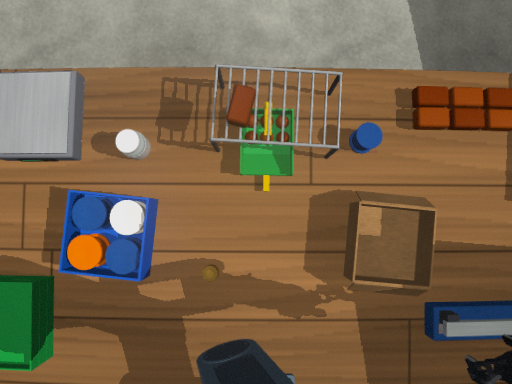

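View pics/side0.png

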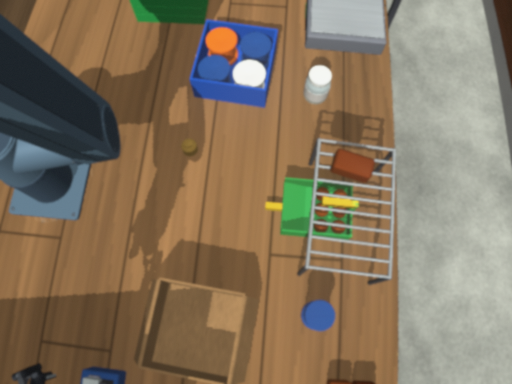

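The top view shows the tray tab near (266,183), the handle near (267,118), the carton around (392,243), the weight at (210,272), the spool at (366,137) and the loaf at (240,104). The side view shows the tab at (274,206) and the handle at (340,202).

```bash
cat > h.py <<'E'
import numpy as np,cv2
from station import arm,cams
def grab(n,save=None):
    d=cams.get_image(n)
    if save: cv2.imwrite(f"pics/{save}.png",d["img"][:,:,::-1])
    return d
def load(n): return {k:v for k,v in np.load(n).items()}
def ray(d,px):
    K=d["intrinsics"];k=float(d["k1"]);dist=np.array([k,0,0,0,0])
    u=cv2.undistortPoints(np.array(px,float).reshape(-1,1,2),K,dist,None,None).reshape(-1,2)
    R=cv2.Rodrigues(np.array(d["rvec"],float))[0]
    return -R.T@np.array(d["tvec"],float).ravel(), np.c_[u,np.ones(len(u))]@R
def onz(d,px,z):
    c,v=ray(d,px); return c+v*((z-c[2])/v[:,2])[:,None]
def cross(d1,p1,d2,p2):
    (c1,v1),(c2,v2)=ray(d1,p1),ray(d2,p2); v1,v2=v1[0],v2[0]
    s=np.linalg.lstsq(np.c_[v1,-v2],c2-c1,rcond=None)[0]
    a,b=c1+v1*s[0],c2+v2*s[1]; return (a+b)/2,np.linalg.norm(a-b)
def mask(d,lo,hi):
    return cv2.inRange(cv2.cvtColor(d["img"],cv2.COLOR_RGB2HSV),lo,hi)
def blobs(m,amin=20):
    n,l,s,c=cv2.connectedComponentsWithStats(m)
    return [(s[i,4],s[i,:4].tolist(),c[i].round(1).tolist(),l==i) for i in range(1,n) if s[i,4]>=amin]
YEL=((22,150,120),(33,255,255)); GRN=((45,120,40),(75,255,255))
E
python3 - <<'E'
from h import *
t,s=load("top0.npz"),load("side0.npz")
for n,d in(("top",t),("side",s)):
    for nm,c in(("Y",YEL),("G",GRN)):
        for b in blobs(mask(d,*c),15):
            r=cv2.minAreaRect(np.argwhere(b[3])[:,::-1].astype(np.float32))
            print(n,nm,b[:3],np.round(r[0],1),np.round(r[1],1),round(r[2],1), 'z24',onz(d,[b[2]],24).round(0),'z110',onz(d,[b[2]],110).round(0))
print('rack corners top',onz(t,[(215,67),(341,72),(338,146),(212,140)],156).round(0))
print('carton rim',onz(t,[(358,200),(435,208),(431,290),(351,281)],100).round(0))
print('spool',onz(t,[(369,135)],80).round(0),'jar',onz(t,[(128,143)],100).round(0),'weight',onz(t,[(210,272)],48).round(0),onz(t,[(240,104)],200))
E
```

```text
top Y (np.int32(124), [264, 101, 5, 35], [265.7, 117.2]) [266. 118.] [34.  4.] 90.0 z24 [[796. -23.  24.]] z110 [[774. -21. 110.]]
top Y (np.int32(17), [270, 124, 2, 12], [270.4, 129.2]) [270.5 129.5] [11.  1.] 90.0 z24 [[763. -36.  24.]] z110 [[744. -33. 110.]]
top Y (np.int32(106), [263, 175, 7, 17], [265.7, 182.5]) [266. 183.] [16.  6.] 90.0 z24 [[618. -24.  24.]] z110 [[610. -21. 110.]]
top G (np.int32(36), [258, 109, 6, 11], [260.1, 113.4]) [260.5 114. ] [10.  5.] 90.0 z24 [[807.  -8.  24.]] z110 [[784.  -7. 110.]]
top G (np.int32(157), [272, 109, 10, 32], [275.3, 122.9]) [276.5 124.5] [31.  9.] 90.0 z24 [[781. -49.  24.]] z110 [[760. -45. 110.]]
top G (np.int32(192), [285, 109, 9, 33], [290.2, 125.3]) [289. 125.] [32.  8.] 90.0 z24 [[774. -90.  24.]] z110 [[754. -82. 110.]]
top G (np.int32(72), [256, 122, 8, 18], [259.2, 129.7]) [258.8 130.6] [ 7.1 15.9] 24.0 z24 [[762.  -6.  24.]] z110 [[742.  -5. 110.]]
top G (np.int32(67), [242, 127, 11, 12], [245.6, 131.1]) [247.  132.5] [11. 10.] 90.0 z24 [[758.  31.  24.]] z110 [[738.  29. 110.]]
top G (np.int32(1616), [240, 143, 54, 33],
[... 1053 characters left out ...]
 [324, 212, 11, 9], [329.5, 217.0]) [329.9 217.4] [8.3 8.5] 39.8 z24 [[764. -43.  24.]] z110 [[748. -66. 110.]]
side G (np.int32(15), [343, 216, 4, 6], [345.1, 218.8]) [345.8 218.8] [3.5 4.2] 45.0 z24 [[804. -45.  24.]] z110 [[785. -67. 110.]]
side G (np.int32(149), [313, 228, 38, 10], [332.6, 233.9]) [331.7 232.2] [37.2  7.7] 6.7 z24 [[773. -87.  24.]] z110 [[ 757. -105.  110.]]
rack corners top [[ 885.  102.  156.]
 [ 875. -201.  156.]
 [ 694. -191.  156.]
 [ 707.  107.  156.]]
carton rim [[ 569. -252.  100.]
 [ 549. -449.  100.]
 [ 345. -435.  100.]
 [ 368. -233.  100.]]
spool [[ 738. -289.   80.]] jar [[710. 326. 100.]] weight [[382. 121.  48.]] [[780.67534003  39.61384387 200.        ]]
```

```bash
python3 - <<'E'
from h import *
t,s=load("top0.npz"),load("side0.npz")
a=cv2.resize(t["img"][55:300,195:450],None,fx=2.3,fy=2.3,interpolation=cv2.INTER_CUBIC)
cv2.imwrite("pics/c1.png",a[:,:,::-1])
E
```

```text
(no output)
```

View pics/c1.png

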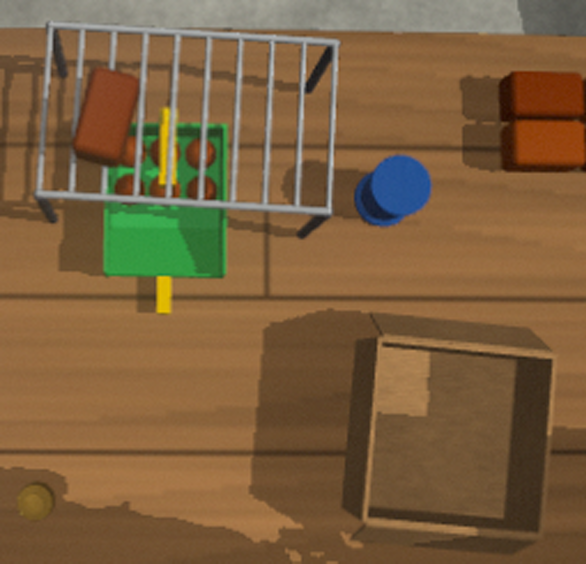

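The tab is at about (618,-24) and the tray's yaw is about 0. I'll move above the tab first.

>>> servo_tool(
  targets=[0.74,0.93,0,0,0,-0.074,-1,0.74,0.93,0,0,0,-0.074,-1,0.74,0.93,0,0,0,-0.074,-1],
)

```text
time_s: 0.48
tcp_pos: [322.3, -395.3, 231.0]
tool_rot: [-3.14, 0.001, -0.0]
contact_force: [-1.0, -1.0, 0.4]
grip_width: 85.0
finger_force: 0.0
```

>>> servo_tool(
  targets=[0.74,0.93,0,0,0,0,-1,0.74,0.93,0,0,0,0,-1,0.74,0.93,0,0,0,0,-1],
)

```text
time_s: 0.85
tcp_pos: [396.2, -302.3, 231.0]
tool_rot: [-3.14, -0.008, -0.0]
contact_force: [0.1, -0.1, -0.4]
grip_width: 85.5
finger_force: 0.0
```

>>> servo_tool(
  targets=[0.74,0.93,0,0,0,0,-1,0.74,0.93,0,0,0,0,-1,0.74,0.93,0,0,0,0,-1],
)

```text
time_s: 1.23
tcp_pos: [469.7, -210.5, 231.0]
tool_rot: [-3.141, -0.007, 0.0]
contact_force: [0.4, 0.2, 0.1]
grip_width: 85.3
finger_force: 0.0
```

>>> servo_tool(
  targets=[0.74,0.93,-0.4,0,0,0,-1,0.74,0.93,-0.4,0,0,0,-1,0.74,0.93,-0.4,0,0,0,-1],
)

```text
time_s: 1.6
tcp_pos: [542.5, -117.9, 189.1]
tool_rot: [-3.14, -0.005, 0.005]
contact_force: [-0.8, -0.7, -0.3]
grip_width: 84.9
finger_force: 0.0
```

>>> servo_tool(
  targets=[0.74,0.93,-0.7,0,0,0,-1,0.74,0.93,-0.7,0,0,0,-1,0.74,0.93,-0.7,0,0,0,-1,0.74,0.93,-0.7,0,0,0,-1],
)

```text
time_s: 2.1
tcp_pos: [616.1, -28.2, 120.9]
tool_rot: [3.141, -0.0, -0.002]
contact_force: [-0.1, -0.6, 0.6]
grip_width: 85.2
finger_force: 0.0
```

>>> servo_tool(
  targets=[-0.02,0.02,-0.5,0,0,0,-1,-0.02,0.02,-0.95,0,0,0,-1,-0.02,0.02,-0.95,0,0,0,-1],
)

```text
time_s: 2.48
tcp_pos: [611.5, -26.5, 24.5]
tool_rot: [-3.141, 0.003, 0.01]
contact_force: [0.8, 0.7, 0.6]
grip_width: 85.3
finger_force: 0.0
```

>>> servo_tool(
  targets=[0,0,-0.1,0,0,0,-1,0,0,-0.2,0,0,0,-1,0,0,-0.2,0,0,0,-1],
)

```text
time_s: 2.85
tcp_pos: [614.6, -24.8, 6.6]
tool_rot: [3.141, -0.0, 0.0]
contact_force: [-0.9, 0.4, -0.1]
grip_width: 85.2
finger_force: 0.0
```

>>> servo_tool(
  targets=[0,0,0,0,0,0,0.2,0,0,0,0,0,0,0.4,0,0,0,0,0,0,0.6,0,0,0,0,0,0,0.8,0,0,0,0,0,0,1,0,0,0,0,0,0,1,0,0,0,0,0,0,1,0,0,0,0,0,0,1],
  grip_force=40,
)

```text
time_s: 3.85
tcp_pos: [614.7, -24.6, 6.6]
tool_rot: [-3.142, 0.0, -0.0]
contact_force: [-1.2, 0.8, 4.9]
grip_width: 15.2
finger_force: 41.1
```

>>> servo_tool(
  targets=[-0.03,0,0,0,0,0,1,-0.08,0,0,0,0,0,1,-0.15,0,0,0,0,0,1,-0.23,0,0,0,0,0,1,-0.31,0,0,0,0,0,1,-0.39,0,0,0,0,0,1,-0.47,0,0,0,0,0,1,-0.55,0,0,0,0,0,1,-0.63,0,0,0,0,0,1,-0.71,0,0,0,0,0,1,-0.79,0,0,0,0,0,1,-0.87,0,0,0,0,0,1],
)

```text
time_s: 5.35
tcp_pos: [527.4, -24.7, 6.6]
tool_rot: [3.141, -0.0, 0.001]
contact_force: [4.9, 0.4, 2.1]
grip_width: 14.8
finger_force: 40.8
```

>>> servo_tool(
  targets=[-0.08,0,0,0,0,0,1,-0.16,0,0,0,0,0,1,-0.24,0,0,0,0,0,1,-0.32,0,0,0,0,0,1,-0.4,0,0,0,0,0,1,-0.48,0,0,0,0,0,1,-0.56,0,0,0,0,0,1,-0.64,0,0,0,0,0,1,-0.72,0,0,0,0,0,1,-0.8,0,0,0,0,0,1,-0.88,0,0,0,0,0,1,-0.95,0,0,0,0,0,1],
)

```text
time_s: 6.85
tcp_pos: [432.3, -24.7, 6.5]
tool_rot: [3.141, -0.0, 0.001]
contact_force: [5.3, 0.6, 2.2]
grip_width: 14.8
finger_force: 40.8
```

>>> servo_tool(
  targets=[-0.04,0,0,0,0,0,1,-0.06,0,0,0,0,0,1,-0.07,0,0,0,0,0,1,-0.07,0,0,0,0,0,1,-0.07,0,0,0,0,0,1],
)

```text
time_s: 7.48
tcp_pos: [425.6, -24.7, 6.5]
tool_rot: [3.141, -0.0, 0.001]
contact_force: [4.0, -0.8, 5.9]
grip_width: 15.0
finger_force: 41.2
```

```bash
python3 - <<'E'
from h import *
t=grab("top","t1");s=grab("side")
for n,d in(("t",t),("s",s)):
  for nm,c in(("Y",YEL),("G",GRN)):
    for b in blobs(mask(d,*c),40):
        r=cv2.minAreaRect(np.argwhere(b[3])[:,::-1].astype(np.float32))
        print(n,nm,b[:3],np.round(r[1],1),round(r[2],1),'z24',onz(d,[b[2]],24).round(0),'z110',onz(d,[b[2]],110).round(0))
E
```

```text
t Y (np.int32(243), [263, 177, 9, 34], [267.4, 194.0]) [33.  8.] 90.0 z24 [[587. -28.  24.]] z110 [[582. -26. 110.]]
t G (np.int32(2537), [239, 179, 55, 67], [266.9, 216.9]) [66. 54.] 90.0 z24 [[526. -27.  24.]] z110 [[526. -25. 110.]]
t G (np.int32(4892), [0, 275, 54, 96], [25.6, 321.0]) [95. 53.] 90.0 z24 [[240. 624.  24.]] z110 [[264. 572. 110.]]
s Y (np.int32(316), [243, 190, 37, 13], [259.6, 195.6]) [36.2 11.1] 4.4 z24 [[580.  -1.  24.]] z110 [[581. -27. 110.]]
s Y (np.int32(44), [203, 197, 7, 9], [206.1, 200.6]) [5.7 8.2] 11.3 z24 [[443. -26.  24.]] z110 [[456. -50. 110.]]
s G (np.int32(1610), [130, 0, 78, 24], [170.2, 10.4]) [23. 77.] 90.0 z24 [[249. 590.  24.]] z110 [[279. 511. 110.]]
s G (np.int32(2669), [206, 173, 73, 61], [236.8, 203.1]) [69.3 57.1] 4.9 z24 [[523. -26.  24.]] z110 [[529. -50. 110.]]
```

View pics/t1.png

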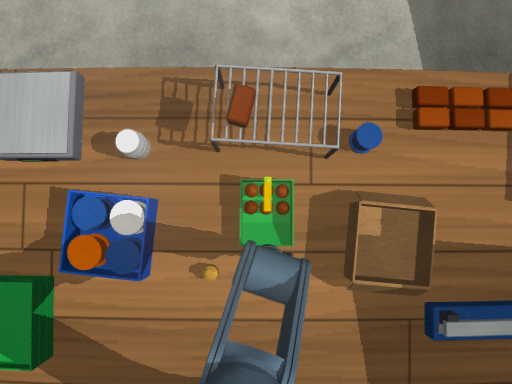

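The tray is clear of the rack: the handle is around (267,194), the rear edge at row 179 and the rack front at row 146. All six balls are in it. I'll release the tab and move to the handle.

>>> servo_tool(
  targets=[0,0,0,0,0,0,0.6,0,0,0,0,0,0,0.2,0,0,0,0,0,0,-1,0,0,0,0,0,0,-1,0,0,0,0,0,0,-1,0,0,0,0,0,0,-1,0,0,0,0,0,0,-1,0,0,0,0,0,0,-1],
)

```text
time_s: 8.57
tcp_pos: [425.6, -24.7, 6.3]
tool_rot: [3.142, -0.0, 0.0]
contact_force: [-0.1, 0.4, 0.5]
grip_width: 85.7
finger_force: 0.0
```

>>> servo_tool(
  targets=[0,0,0.2,0,0,0,-1,0,0,0.6,0,0,0,-1,0,0,1,0,0,0,-1,0,0,1,0,0,0,-1],
)

```text
time_s: 9.07
tcp_pos: [427.8, -25.3, 109.1]
tool_rot: [3.139, -0.0, 0.01]
contact_force: [-0.9, 0.3, 0.6]
grip_width: 85.6
finger_force: 0.0
```

>>> servo_tool(
  targets=[0,0,0.5,0,0,0,-1,0.4,0,0.5,0,0,0,-1,0.8,0,0.5,0,0,0,-1,0.8,0,0.5,0,0,0,-1],
)

```text
time_s: 9.57
tcp_pos: [507.3, -24.8, 155.1]
tool_rot: [-3.141, -0.0, 0.0]
contact_force: [-0.5, -0.3, 1.0]
grip_width: 85.4
finger_force: 0.0
```

>>> servo_tool(
  targets=[0.4,0,0,0,0,0,-1,0.6,0,0,0,0,0,-1,0.6,0,0,0,0,0,-1,0.6,0,0,0,0,0,-1],
)

```text
time_s: 10.07
tcp_pos: [563.8, -24.4, 155.3]
tool_rot: [-3.141, 0.0, 0.004]
contact_force: [0.9, -0.4, -0.5]
grip_width: 85.5
finger_force: 0.0
```

>>> servo_tool(
  targets=[0,0,-0.3,0,0,0,-1,0,0,-0.6,0,0,0,-1,0,0,-0.76,0,0,0,-1,0,0,-0.76,0,0,0,-1],
)

```text
time_s: 10.58
tcp_pos: [564.1, -24.4, 79.4]
tool_rot: [-3.141, 0.0, 0.004]
contact_force: [-1.0, 0.0, 0.7]
grip_width: 85.3
finger_force: 0.0
```

```bash
python3 - <<'E'
from h import *
s=grab("side"); t=grab("top")
print(arm.observe()["tcp_pos"])
for n,d in(("t",t),("s",s)):
  for nm,c in(("Y",YEL),("G",GRN)):
    for b in blobs(mask(d,*c),30):
        print(n,nm,b[:3],'z24',onz(d,[b[2]],24).round(0),'z110',onz(d,[b[2]],110).round(0))
a=cv2.resize(s["img"][90:290,150:410],None,fx=3,fy=3);cv2.imwrite("pics/c2.png",a[:,:,::-1])
E
```

```text
[565.87883919 -24.81132503  81.1405919 ]
t Y (np.int32(100), [263, 246, 7, 16], [265.6, 253.4]) z24 [[429. -24.  24.]] z110 [[437. -22. 110.]]
t G (np.int32(1349), [239, 213, 52, 33], [262.2, 231.7]) z24 [[486. -15.  24.]] z110 [[490. -13. 110.]]
t G (np.int32(4893), [0, 275, 54, 96], [25.6, 321.0]) z24 [[240. 624.  24.]] z110 [[264. 572. 110.]]
s Y (np.int32(172), [260, 191, 20, 12], [269.9, 196.3]) z24 [[607.  -0.  24.]] z110 [[606. -27. 110.]]
s Y (np.int32(133), [193, 196, 17, 10], [201.0, 200.1]) z24 [[430. -25.  24.]] z110 [[444. -50. 110.]]
s G (np.int32(1531), [131, 0, 77, 24], [171.7, 10.0]) z24 [[253. 592.  24.]] z110 [[283. 512. 110.]]
s G (np.int32(2100), [206, 173, 72, 61], [231.8, 207.0]) z24 [[511. -37.  24.]] z110 [[518. -60. 110.]]
s G (np.int32(33), [273, 181, 5, 11], [275.2, 185.2]) z24 [[619.  31.  24.]] z110 [[616.   2. 110.]]
s G (np.int32(50), [256, 207, 9, 11], [258.7, 211.7]) z24 [[581. -44.  24.]] z110 [[582. -66. 110.]]
```

View pics/c2.png

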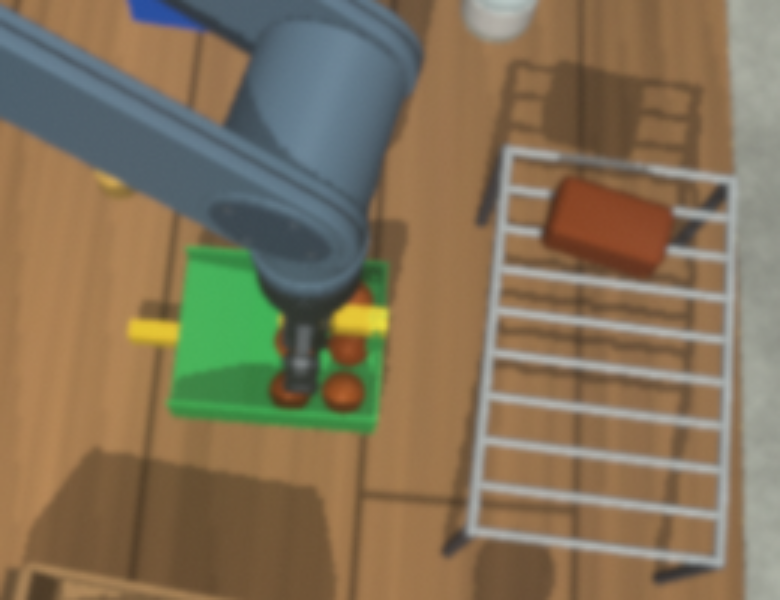

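The fingers straddle the handle in line with the bar (the gripper at (300,340) in the crop, the bar running to (385,320)), and the balls are in place. I'll close and lift gently.

>>> servo_tool(
  targets=[0,0,0,0,0,0,0.2,0,0,0,0,0,0,0.5,0,0,0,0,0,0,0.8,0,0,0,0,0,0,1,0,0,0,0,0,0,1,0,0,0,0,0,0,1,0,0,0,0,0,0,1,0,0,0,0,0,0,1],
  grip_force=115,
)

```text
time_s: 11.68
tcp_pos: [565.8, -24.8, 80.7]
tool_rot: [3.141, -0.0, 0.001]
contact_force: [-1.1, -0.7, 6.0]
grip_width: 16.2
finger_force: 113.1
```

>>> servo_tool(
  targets=[0,0,0.02,0,0,0,1,0,0,0.06,0,0.002,0,1,0,0,0.12,0,0.005,0,1,0,0,0.2,0,0.008,0,1,0,0,0.3,0,0.011,0,1,0,0,0.4,0,0.014,0,1,0,0,0.5,0,0.014,0,1,0,0,0.6,0,0.014,0,1,0,0,0.7,0,0.014,0,1,0,0,0.8,0,0.014,0,1,0,0,0.9,0,0.014,0,1,0,0,0.97,0,0.014,0,1],
)

```text
time_s: 13.18
tcp_pos: [565.7, -24.7, 178.2]
tool_rot: [3.138, -0.0, -0.137]
contact_force: [0.2, -0.2, -6.5]
grip_width: 16.3
finger_force: 112.4
```

```bash
python3 - <<'E'
from h import *
t=grab("top","t3");s=grab("side","s3"); o=arm.observe()
print(o["tcp_pos"],o["joint_positions"].round(3),o["contact_force"],o["ft_torque"])
tc,sc=t["img"][150:300,210:340],s["img"][150:260,170:320]
a=np.vstack([cv2.resize(tc,(520,300*2//2)),cv2.resize(sc,(520,300))])
cv2.imwrite("pics/c3.png",a[:,:,::-1])
E
```

```text
[566.11039514 -24.77687442 178.38033726] [-0.228  0.382  1.497 -0.02   1.347  1.348] [ 0.30513503  0.28572346 -6.16384228] [-0.00106029 -0.1484879  -0.03630285]
```

View pics/c3.png

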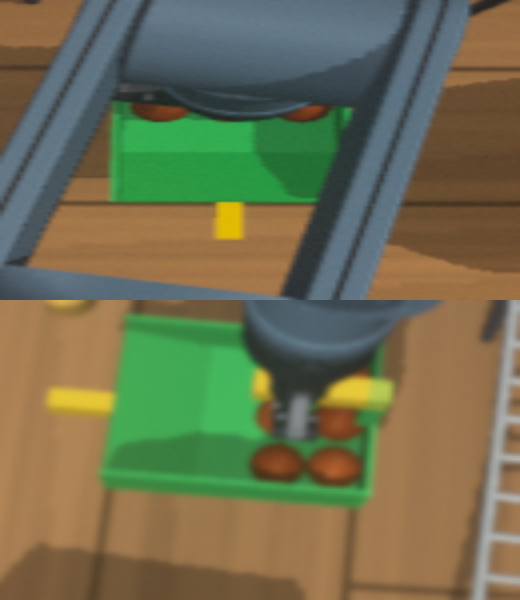

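The tray is held level enough: the crop shows the balls against the rear wall, and the lip and tab unobstructed. The force of -6.5 N roughly matches the loaded weight. I'll carry it to the carton, turning it by -35°.

>>> servo_tool(
  targets=[0,-0.04,0.05,0,0,-0.001,1,0,-0.1,0.1,0,0,-0.002,1,0,-0.18,0.15,0,0,-0.004,1,0,-0.27,0.2,0,0,-0.006,1,0,-0.36,0.25,0,0,-0.008,1,0,-0.45,0.3,0,0,-0.01,1,0,-0.54,0.35,0,0,-0.012,1,0,-0.63,0.4,0,0,-0.014,1,0,-0.72,0.44,0,0,-0.016,1,0,-0.81,0.47,0,0,-0.018,1,0,-0.9,0.49,0,0,-0.02,1,0,-0.99,0.5,0,0,-0.022,1],
)

```text
time_s: 14.78
tcp_pos: [565.6, -124.2, 227.3]
tool_rot: [-3.125, 0.218, 0.138]
contact_force: [-0.5, -0.5, -6.6]
grip_width: 16.2
finger_force: 112.5
```

>>> servo_tool(
  targets=[0,-0.09,0,0,0,-0.002,1,0,-0.18,0,0,0,-0.004,1,0,-0.27,0,0,0,-0.007,1,0,-0.36,0,0,0,-0.009,1,0,-0.45,0,0,0,-0.011,1,0,-0.54,0,0,0,-0.013,1,0,-0.63,0,0,0,-0.016,1,0,-0.72,0,0,0,-0.018,1,0,-0.81,0,0,0,-0.02,1,0,-0.9,0,0,0,-0.022,1,0,-0.99,0,0,0,-0.025,1],
)

```text
time_s: 16.15
tcp_pos: [565.6, -223.2, 227.3]
tool_rot: [-3.091, 0.462, 0.136]
contact_force: [0.3, -0.0, -6.1]
grip_width: 16.3
finger_force: 112.5
```

>>> servo_tool(
  targets=[0,-0.09,0,0,0,-0.002,1,0,-0.18,0,0,0,-0.004,1,0,-0.27,0,0,0,-0.007,1,0,-0.36,0,0,0,-0.009,1,0,-0.45,0,0,0,-0.011,1,0,-0.54,0,0,0,-0.013,1,0,-0.63,0,0,0,-0.016,1,0,-0.72,0,0,0,-0.018,1,0,-0.81,0,0,0,-0.02,1,0,-0.9,0,0,0,-0.022,1,0,-0.99,0,0,0,-0.025,1],
)

```text
time_s: 17.52
tcp_pos: [565.5, -322.2, 227.3]
tool_rot: [-3.039, 0.702, 0.134]
contact_force: [1.0, -0.1, -5.2]
grip_width: 16.1
finger_force: 112.5
```

>>> servo_tool(
  targets=[0.01,-0.09,0,0,0,-0.002,1,0.02,-0.18,0,0,0,-0.004,1,0.03,-0.27,0,0,0,-0.007,1,0.04,-0.36,0,0,0,-0.009,1,0.05,-0.45,0,0,0,-0.011,1,0.05,-0.54,0,0,0,-0.013,1,0.05,-0.63,0,0,0,-0.016,1,0.05,-0.72,0,0,0,-0.018,1,0.05,-0.81,0,0,0,-0.02,1,0.05,-0.89,0,0,0,-0.022,1,0.05,-0.95,0,0,0,-0.024,1,0.05,-0.98,0,0,0,-0.025,1],
)

```text
time_s: 19.02
tcp_pos: [570.5, -420.1, 227.2]
tool_rot: [-2.969, 0.935, 0.131]
contact_force: [0.3, 0.7, -5.4]
grip_width: 16.6
finger_force: 112.5
```

```bash
python3 - <<'E'
from h import *
from scipy.spatial.transform import Rotation as Ro
t=grab("top","t4");s=grab("side","s4"); o=arm.observe()
print(o["tcp_pos"],o["joint_positions"].round(3),o["tool_rot"])
R=Ro.from_rotvec(o["tool_rot"]).as_matrix(); print(R.round(3)); x=R[:,0]  # tool x = tray rear direction
def tray(p,R=R,T=o["tcp_pos"]): return T+R@np.array([p[0]-24,-p[1],-(p[2]-81)])  # tray x,y,z -> tool x,-y,-z
print('lip',tray((-90,0,26)).round(1),'rear bottom',tray((85,0,0)).round(1),'tab',tray((-134,0,2)).round(1))
C=np.array([458,-342.]);ax=Ro.from_euler('z',-0.1).as_matrix()
for y in(-66,66): print('lip end in carton frame',(ax.T@(tray((-90,y,26))-[458,-342,0])).round(0))
a=np.vstack([t["img"][150:300,260:500],s["img"][190:384,110:350]]);a=cv2.resize(a,None,fx=1.7,fy=1.7)
cv2.imwrite("pics/c4.png",a[:,:,::-1])
E
```

```text
[ 570.48296172 -419.93095397  227.21520381] [-0.784  0.615  0.999 -0.015  1.615  1.397] [-2.96873887  0.9347682   0.13079861]
[[ 0.816 -0.573 -0.072]
 [-0.571 -0.82   0.05 ]
 [-0.088  0.    -0.996]]
lip [ 473.4 -352.1  182.5] rear bottom [ 614.4 -450.7  141.2] tab [ 435.8 -325.8  162.4]
lip end in carton frame [-16. -66. 182.]
lip end in carton frame [ 49.  49. 182.]
```

View pics/c4.png

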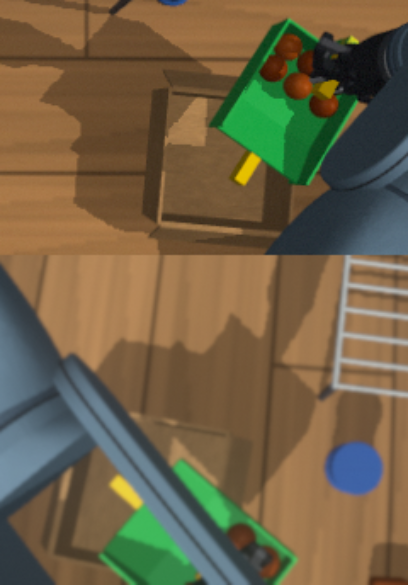

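The lip hangs over the carton's middle, with the tab at (245,168) in the crop and all six balls at the rear. I'll tip it slowly about the lip.

>>> servo_tool(
  targets=[-0.016,0.011,0.01,-0.005,-0.0068,0,1,-0.033,0.023,0.03,-0.008,-0.0114,0,1,-0.04,0.03,0.03,-0.0095,-0.0137,0,1,-0.05,0.035,0.04,-0.011,-0.0159,0,1,-0.06,0.043,0.04,-0.0127,-0.0182,0,1,-0.07,0.05,0.05,-0.0143,-0.0205,0,1,-0.09,0.063,0.06,-0.0175,-0.0251,0,1,-0.11,0.077,0.06,-0.0207,-0.0296,0,1,-0.13,0.09,0.06,-0.0239,-0.0342,0,1,-0.165,0.115,0.06,-0.0287,-0.041,0,1,-0.2,0.14,0.05,-0.0334,-0.0478,0,1,-0.245,0.172,0.03,-0.0398,-0.0569,0,1],
)

```text
time_s: 20.62
tcp_pos: [545.8, -402.3, 230.4]
tool_rot: [2.856, -0.898, 0.505]
contact_force: [0.1, 0.2, -6.6]
grip_width: 16.0
finger_force: 112.7
```

>>> servo_tool(
  targets=[-0.025,0.017,0,-0.0032,-0.0046,0,1,-0.053,0.037,0,-0.0064,-0.0091,0,1,-0.08,0.057,-0.01,-0.0096,-0.0137,0,1,-0.11,0.077,-0.01,-0.0127,-0.0182,0,1,-0.14,0.098,-0.01,-0.0159,-0.0228,0,1,-0.185,0.13,0,-0.0207,-0.0296,0,1,-0.23,0.16,0.03,-0.0254,-0.0364,0,1,-0.283,0.198,0.06,-0.0303,-0.0433,0,1,-0.332,0.232,0.08,-0.035,-0.0501,0,1,-0.38,0.267,0.11,-0.0398,-0.0569,0,1,-0.434,0.304,0.13,-0.0446,-0.0638,0,1,-0.483,0.34,0.15,-0.0493,-0.0706,0,1],
)

```text
time_s: 22.12
tcp_pos: [497.3, -368.2, 246.1]
tool_rot: [2.5, -0.786, 1.195]
contact_force: [0.7, 0.9, -3.5]
grip_width: 16.5
finger_force: 113.2
```

>>> servo_tool(
  targets=[0,0,0,0,0,0,1,0,0,0,0,0,0,1,0,0,0,0,0,0,1,0,0,0,0,0,0,1,0,0,0,0,0,0,1,0,0,0,0,0,0,1,0,0,0,0,0,0,1,0,0,0,0,0,0,1],
)

```text
time_s: 23.12
tcp_pos: [497.8, -368.5, 245.3]
tool_rot: [2.503, -0.788, 1.193]
contact_force: [0.6, -0.3, -4.1]
grip_width: 16.4
finger_force: 113.2
```

```bash
python3 - <<'E'
from h import *
from scipy.spatial.transform import Rotation as Ro
t=grab("top","t5");s=grab("side","s5"); o=arm.observe()
print(o["time_s"],o["tcp_pos"],o["joint_positions"].round(3),o["contact_force"])
R=Ro.from_rotvec(o["tool_rot"]).as_matrix();T=o["tcp_pos"]
tray=lambda p:T+R@np.array([p[0]-24,-p[1],-(p[2]-81)])
print('lip',tray((-90,0,26)).round(1),'tab',tray((-134,0,2)).round(1),np.degrees(np.arcsin(R[2,0])))
a=np.vstack([t["img"][150:300,260:500],s["img"][190:384,110:350]]);a=cv2.resize(a,None,fx=1.7,fy=1.7)
cv2.imwrite("pics/c5.png",a[:,:,::-1])
E
```

```text
23.225 [ 497.74822829 -368.46024017  245.31078799] [-0.987  0.012  2.151  1.174  0.315  0.171] [ 0.05995189 -0.31944146 -4.4826949 ]
lip [ 473.9 -351.8  122.1] tab [ 466.4 -346.6   72.8] 50.95687602490762
```

View pics/c5.png

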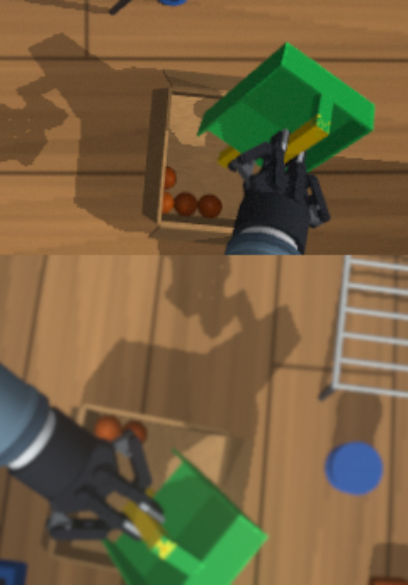

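The tray is tipped to 51° and four balls are visible in the carton, with the rest hidden behind the tray. I'll tilt it back over the carton and count.

>>> servo_tool(
  targets=[0.07,-0.05,0.03,0.007,0.01,0,1,0.14,-0.1,0.05,0.014,0.02,0,1,0.21,-0.15,0.08,0.021,0.03,0,1,0.28,-0.2,0.1,0.028,0.04,0,1,0.35,-0.25,0.12,0.035,0.05,0,1,0.42,-0.3,0.14,0.042,0.06,0,1,0.48,-0.34,0.15,0.0493,0.0706,0,1],
)

```text
time_s: 24.1
tcp_pos: [546.0, -402.5, 260.5]
tool_rot: [2.859, -0.9, 0.499]
contact_force: [0.3, -1.2, -4.0]
grip_width: 16.0
finger_force: 113.0
```

>>> servo_tool(
  targets=[0.06,-0.04,0.02,0.007,0.01,0,1,0.11,-0.08,0.04,0.014,0.02,0,1,0.15,-0.1,0.06,0.021,0.03,0,1,0.2,-0.14,0.08,0.028,0.04,0,1,0.22,-0.16,0.1,0.0319,0.0455,0,1,0.22,-0.16,0.1,0.0319,0.0455,0,1],
)

```text
time_s: 24.85
tcp_pos: [568.7, -419.1, 269.3]
tool_rot: [-2.996, 0.943, 0.001]
contact_force: [1.1, -0.5, -4.9]
grip_width: 16.6
finger_force: 113.0
```

```bash
python3 - <<'E'
from h import *
from scipy.spatial.transform import Rotation as Ro
t=grab("top","t6");s=grab("side","s6"); o=arm.observe()
print(o["time_s"],o["tcp_pos"],o["tool_rot"],o["joint_positions"].round(3),o["contact_force"])
R=Ro.from_rotvec(o["tool_rot"]).as_matrix();print(R.round(3))
a=np.vstack([t["img"][150:300,260:500],s["img"][190:384,110:350]]);a=cv2.resize(a,None,fx=1.7,fy=1.7)
cv2.imwrite("pics/c6.png",a[:,:,::-1])
E
```

```text
24.95 [ 567.91347297 -418.41369956  269.80328368] [-2.99598630e+00  9.42668587e-01  3.06121484e-04] [-7.930e-01  5.310e-01  1.036e+00  1.000e-03  1.575e+00  1.387e+00] [-1.0519013   0.72256435 -3.98165651]
[[ 0.82  -0.573  0.   ]
 [-0.573 -0.82   0.001]
 [-0.    -0.001 -1.   ]]
```

View pics/c6.png

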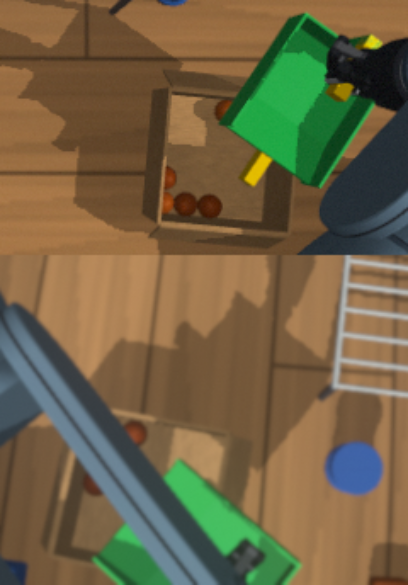

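The tray is empty and five balls are visible in the carton; the sixth is presumably under the tray. I'll carry the tray back and recheck.

>>> servo_tool(
  targets=[0,0.15,0,0,0,0.004,1,0,0.4,0,0,0,0.01,1,0,0.7,0,0,0,0.017,1,0,1,0,0,0,0.024,1],
)

```text
time_s: 25.45
tcp_pos: [567.3, -316.1, 270.9]
tool_rot: [-3.059, 0.71, -0.0]
contact_force: [0.1, -0.4, -4.3]
grip_width: 16.0
finger_force: 113.0
```

>>> servo_tool(
  targets=[0,0.25,0,0,0,0.006,1,0,0.5,0,0,0,0.012,1,0,0.75,0,0,0,0.018,1,0,1,0,0,0,0.024,1],
)

```text
time_s: 25.95
tcp_pos: [567.7, -216.9, 270.4]
tool_rot: [-3.105, 0.478, 0.001]
contact_force: [0.5, 0.2, -4.2]
grip_width: 16.5
finger_force: 113.0
```

>>> servo_tool(
  targets=[0,0.25,0,0,0,0.006,1,0,0.5,0,0,0,0.012,1,0,0.75,0,0,0,0.018,1,0,1,0,0,0,0.024,1],
)

```text
time_s: 26.45
tcp_pos: [567.7, -116.8, 270.3]
tool_rot: [-3.132, 0.243, 0.001]
contact_force: [-0.5, 0.1, -3.5]
grip_width: 16.1
finger_force: 113.0
```

>>> servo_tool(
  targets=[0,0.25,0,0,0,0.006,1,0,0.5,0,0,0,0.012,1,0,0.75,0,0,0,0.018,1,0,0.9,0,0,0,0.025,1,0,0.95,0,0,0,0.025,1,0,0.95,0,0,0,0.025,1],
)

```text
time_s: 27.2
tcp_pos: [567.8, -23.6, 270.3]
tool_rot: [3.141, -0.0, -0.001]
contact_force: [-0.0, 0.4, -4.2]
grip_width: 16.4
finger_force: 113.0
```

```bash
python3 - <<'E'
from h import *
t=grab("top","t7");s=grab("side","s7"); o=arm.observe()
print(o["time_s"],o["tcp_pos"],o["tool_rot"],o["contact_force"])
a=np.vstack([cv2.resize(t["img"][140:300,200:450],(500,320)),cv2.resize(s["img"][260:384,110:280],(384,280))[:,:].copy() if 0 else cv2.resize(s["img"][150:384,110:400],(500,270*1))])
cv2.imwrite("pics/c7.png",a[:,:,::-1])
E
```

```text
27.3 [567.83019194 -24.19834645 270.24626581] [ 3.14139591e+00 -1.77761990e-03 -1.34977511e-03] [ 0.07134602 -0.02966723 -4.61972267]
```

View pics/c7.png

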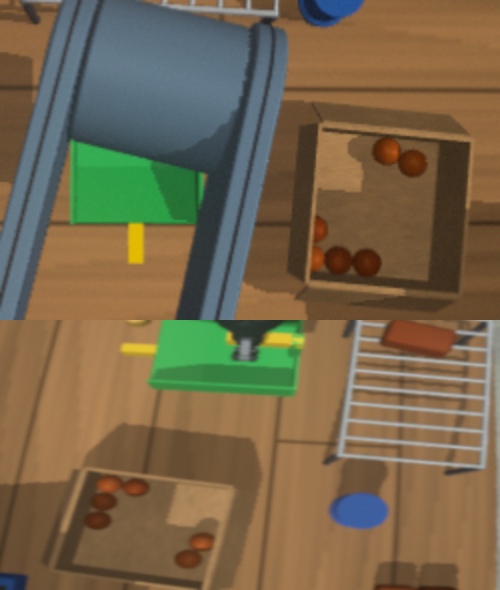

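Both views show all six balls in the carton: four in the near-left corner and two at the far side. I'll lower the tray onto the table.

>>> servo_tool(
  targets=[0,0,-0.25,0,0,0,1,0,0,-0.5,0,0,0,1,0,0,-0.75,0,0,0,1,0,0,-1,0,0,0,1],
)

```text
time_s: 27.8
tcp_pos: [567.9, -24.5, 169.5]
tool_rot: [3.142, -0.003, -0.001]
contact_force: [0.4, -1.3, -3.9]
grip_width: 16.4
finger_force: 113.2
```

>>> servo_tool(
  targets=[0,0,-0.25,0,0,0,1,0,0,-0.5,0,0,0,1,0,0,-0.65,0,0,0,1,0,0,-0.75,0,0,0,1,0,0,-0.8,0,0,0,1,0,0,-0.83,0,0,0,1,0,0,-0.83,0,0,0,1],
)

```text
time_s: 28.68
tcp_pos: [568.0, -23.5, 87.7]
tool_rot: [-3.141, 0.0, 0.0]
contact_force: [-0.3, -1.1, -3.4]
grip_width: 16.4
finger_force: 112.8
```

>>> servo_tool(
  targets=[0,0,-0.02,0,0,0,1,0,0,-0.04,0,0,0,1,0,0,-0.05,0,0,0,1,0,0,-0.05,0,0,0,1],
)

```text
time_s: 29.18
tcp_pos: [567.7, -23.4, 82.2]
tool_rot: [-3.141, 0.0, 0.002]
contact_force: [0.4, -0.6, -4.5]
grip_width: 16.3
finger_force: 112.8
```

>>> servo_tool(
  targets=[0,0,-0.01,0,0,0,1,0,0,-0.015,0,0,0,1,0,0,-0.015,0,0,0,1],
)

```text
time_s: 29.55
tcp_pos: [567.8, -23.5, 80.8]
tool_rot: [-3.141, 0.0, 0.001]
contact_force: [-0.6, 0.4, -4.1]
grip_width: 16.3
finger_force: 113.1
```

>>> servo_tool(
  targets=[0,0,-0.01,0,0,0,1,0,0,-0.01,0,0,0,1],
)

```text
time_s: 29.8
tcp_pos: [567.8, -23.5, 80.8]
tool_rot: [-3.142, 0.0, 0.0]
contact_force: [-3.7, 0.3, 5.1]
grip_width: 16.2
finger_force: 114.4
```

>>> servo_tool(
  targets=[0,0,-0.01,0,0,0,1,0,0,-0.01,0,0,0,1],
)

```text
time_s: 30.05
tcp_pos: [567.8, -23.5, 80.7]
tool_rot: [3.141, -0.0, 0.0]
contact_force: [-6.3, 1.6, 13.4]
grip_width: 16.2
finger_force: 115.8
```

The tray is on the table. I'll release it, retreat straight up and move back.

>>> servo_tool(
  targets=[0,0,0.01,0,0,0,0.7,0,0,0.01,0,0,0,0.3,0,0,0.01,0,0,0,-1,0,0,0.01,0,0,0,-1,0,0,0.01,0,0,0,-1,0,0,0.01,0,0,0,-1,0,0,0.01,0,0,0,-1,0,0,0.01,0,0,0,-1],
)

```text
time_s: 31.05
tcp_pos: [567.7, -23.4, 79.8]
tool_rot: [-3.141, 0.0, 0.001]
contact_force: [-0.1, 0.4, 0.1]
grip_width: 85.2
finger_force: 0.0
```

>>> servo_tool(
  targets=[0,0,0.2,0,0,0,-1,0,0,0.6,0,0,0,-1,0,0,1,0,0,0,-1,0,0,1,0,0,0,-1],
)

```text
time_s: 31.55
tcp_pos: [570.0, -23.9, 183.6]
tool_rot: [3.14, -0.0, 0.01]
contact_force: [1.0, 0.3, -0.4]
grip_width: 85.6
finger_force: 0.0
```

>>> servo_tool(
  targets=[-0.3,0,0.4,0,0,0,-1,-0.6,0,0.6,0,0,0,-1,-1,0,0.6,0,0,0,-1,-1,0,0.6,0,0,0,-1],
)

```text
time_s: 32.05
tcp_pos: [465.1, -22.9, 239.3]
tool_rot: [-3.141, 0.001, 0.004]
contact_force: [0.8, -0.4, 0.9]
grip_width: 85.4
finger_force: 0.0
```

>>> servo_tool(
  targets=[-0.5,0,0,0,0,0,-1,-1,0,0,0,0,0,-1,-1,0,0,0,0,0,-1,-1,0,0,0,0,0,-1],
)

```text
time_s: 32.55
tcp_pos: [368.8, -23.7, 239.9]
tool_rot: [-3.142, 0.001, -0.001]
contact_force: [-0.4, -0.0, 0.8]
grip_width: 85.3
finger_force: 0.0
```

```bash
python3 - <<'E'
from h import *
t=grab("top","t8");s=grab("side","s8"); print(arm.observe()["time_s"])
cv2.imwrite("pics/c8.png",np.hstack([t["img"][:,60:460],s["img"][:,110:500]])[:,:,::-1])
E
```

```text
32.65
```

View pics/c8.png

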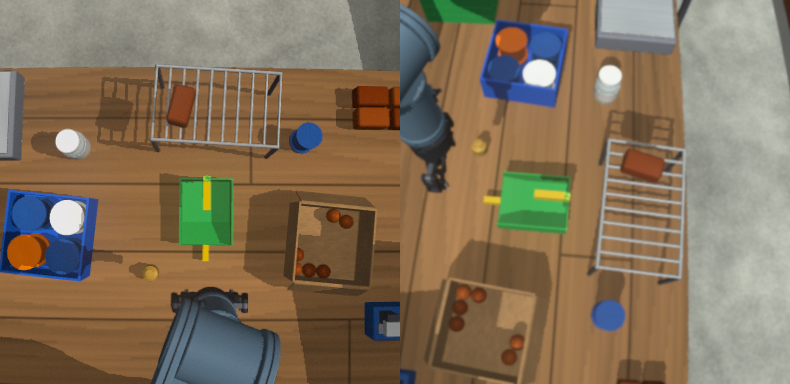

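The empty tray stands upright at (206,212), clear of both the rack and the carton. All six balls are in the carton and nothing else has moved.

```bash
python3 -c "
from station import arm
print(arm.close_job())"
```

```text
the job is handed in; nothing more can be done
None
```

I drew the tray clear of the rack and let it go, then tipped all six balls into the carton without spilling any, stood the empty tray upright on the table clear of the carton, and handed the job in at about 33 s of the 67 s allowed.

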